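# Change over the pots on the collage studio's hot plate

## Robot

A 6-joint arm with a two-finger parallel gripper is mounted at the origin on the work surface. World frame = base frame: x ahead of the robot, y to its left, z up, the work surface at z = 0. Lengths are in mm, angles in rad, forces in N, time in s.
With the tool pointing down it reaches from about 275 to 1000 mm from the base axis. Payload 8.4 kg.
Tool frame: the origin (TCP) lies midway between the tips of the shut fingers; the grasp point (between the pads) lies 19 mm behind it; z points along the fingers, y is the line along which they close (so a half turn about z gives the same grasp; the last joint's range is limited). The gripper opens to 85 mm and grips with 20 to 120 N. Pads are 22 mm wide; open, the fingers measure 114 mm over their backs; the gripper's body (76 mm by 85 mm) begins 54 mm behind the grasp point. The pads swing forward as they close: fully open they stand 13 mm farther back than shut.
Start: joints at [1.212, 0.353, 1.633, -0, 1.155, -0.002], TCP at [218.297, 585.64, 231.281] pointing down, gripper open.
Joint ranges: [-2.63, 2.63], [-0.92, 2.1], [0.06, 2.66], [-1.3, 4.44], [0, 2.69], [-3.02, 3.02]. Speed limits (rad/s): [2.22, 2.22, 2.79, 3.14, 3.14, 3.14].

## Interface

Orientations are given as [roll, pitch, yaw] about the fixed x, y, z axes, in that order (R = Rz(yaw) Ry(pitch) Rx(roll)).
In Python, from rig import monitor, imaging, r gives the robot as it stands.
- The arm moves only by the tool drive_tool, never from a script. Its argument "plan" is a list of rows, each an object of numbers: "x", "y", "z": the shift along the tool's x, y, z in units of 50 mm (1.0 is 50 mm); "ax", "ay", "az": the turn, a rotation vector about the tool's x, y, z in units of 6 degrees (1.0 is 6 degrees); "hand": the finger opening in mm, from 0 to 85.4. In form: [{"x": .., "y": .., "z": .., "ax": .., "ay": .., "az": .., "hand": ..}, ...]. A call has 1 to 8 rows; each row is the pose to reach, as a shift and turn from the pose commanded when the call began, along the tool's axes at that moment; what a row does not reach only later rows make up. A row lasts 1/10 s, in which the tool goes at most 50 mm and 8.59 degrees, less where a joint would pass 70% of its speed; a pose out of reach is approached as far as the arm can. A call with a gripper value outside its range is refused whole. The fingers move at their own pace and stop on an object; "grip_force" is the grip in N (left out, the last holds). Time passes only in rows, so rows that repeat a pose let the fingers close. It gives the time, the measured TCP pose, the force, the opening and the grip force at its end, in the units of the state.
- monitor.sense(): the state, without advancing time (a new reading comes with each control period).
- imaging.grab_frame(name): name is "side" or "top" or "wrist"; returns the picture (480x640x3 uint8, red, green, blue); there is no depth.
- imaging.camera_info(name): a dict with "mtx" (3x3 intrinsics, pixels), "dist" ([k1, k2, p1, p2, k3] as OpenCV has them; the pictures are not rectified), "R" (3x3) and "t" (3): a world point X has camera coordinates R X + t. Camera axes: x right, y down, z forward; pixel columns grow to the right and rows downward; lengths in mm; the calibration is good to about 2 mm. A picture is of the moment at which its call begins: read the wrist's pose just before it. camera_info takes no time and is no camera call; for the wrist camera it gives the pose at the moment of the call.
- r.sign_off(): hands the job in; it is judged then, once.
The state is a dict: "clock": time; "qpos": joint angles; "qvel": joint speeds; "joint_efforts": joint torques, N m; "eef_pos": TCP position; "tcp_rot": TCP orientation; "contact_force": force on the tool from outside, world axes, zero at the start; "wrist_torque": the same for the moment, N m; "opening": opening from 0.0 (shut) to 1.0 (fully open); "grasp_force": force on a finger pad.
Only numpy, scipy, OpenCV 4.12 (cv2) and the standard library are available. Lean on these libraries where they do the work, as an engineer would, in place of code of your own. Each camera call takes 0.05 s, during which the arm holds its last target. There are 200 camera calls.

## Task

Slide the blue pot off the red heating ring into the green cooling ring, then slide the white pot from the black ring into the red ring, and only then flip the switch right over, away from the robot, to turn the heat on. Slide the pots flat along the plate without lifting or tipping them; each must end up standing wholly inside its ring and let go of. Do not knock over the jar.

Things in the scene. Friction and masses are not known exactly. Their poses are not given: they have to be found in the camera images.
- plate: fixed aluminium hot plate, 300 (own x) by 480 mm (own y), top face 35 mm above the table; origin at the centre of its underside. Three rings in a row along its y, 150 mm apart, 30 mm to +x of its centre line: red in the middle, green and black at the ends (either way round). A loose 180 mm paint brush lies along its far (+x) edge
- heat_ring: red painted ring, outer diameter 130 mm, inner diameter 114 mm, flat (no height) on the plate's top; origin at its centre, level with the plate's top face, z up, fixed to the plate
- cool_ring: green painted ring, outer diameter 130 mm, inner diameter 114 mm, flat (no height) on the plate's top; origin at its centre, level with the plate's top face, z up, fixed to the plate
- wait_ring: black painted ring, outer diameter 130 mm, inner diameter 114 mm, flat (no height) on the plate's top; origin at its centre, level with the plate's top face, z up, fixed to the plate
- blue_pot: open saucepan, blue enamel, 90 mm outside diameter, 60 mm high, wall 4 mm, 0.35-0.7 kg; origin at centre of underside, z up. Straight black handle along its own -x, from 43 to 127 mm from the origin, 16 mm wide, 10 mm thick, its middle 45 mm above the underside; ferrule 20 mm wide at its root, up to 54 mm. Starts on the red ring, handle roughly towards the robot
- white_pot: open saucepan, white enamel, 90 mm outside diameter, 60 mm high, wall 4 mm, 0.35-0.7 kg; origin at centre of underside, z up. Straight black handle along its own -x, from 43 to 127 mm from the origin, 16 mm wide, 10 mm thick, its middle 45 mm above the underside; ferrule 20 mm wide at its root, up to 54 mm. Starts on the black ring, handle roughly towards the robot
- switch_base: grey switch housing fixed to the table beside one end of the plate (left or right), 70 mm (own x) by 50 mm by 25 mm high; origin at the centre of its underside. The lever's hinge lies along its own y axis, 22 mm above the origin. Its own +x points roughly away from the robot
- switch_tip (a point): centre of the red ball, 26 mm diameter, on the end of the switch lever (a 10 mm rod), 80 mm from the hinge axis
- switch (a joint): angle of the switch lever in rad: 0 = off, leaning 0.5 rad from upright towards the housing's -x (the robot); 0.5 = upright; 1.0 = fully on, leaning 0.5 rad towards +x (away from the robot). It is a little stiff (about 1 N at the ball) and stays where it is left
- jar: closed amber glass jar with a yellow cap, 52 mm diameter, 85 mm high, standing on the table beside the other end of the plate; origin at the centre of its underside
There are look-alikes about, which are no part of the job. Of the things that look like the switch_base, the larger one is meant.

How it is judged:
By the outcome, as a careful person would: the job done as asked, in the order asked, and still so for the second after the job is handed in, with the robot touching nothing.
It also fails if it takes over 58 s, if anything falls off the work surface, if the arm or the gripper's body presses on something with over 40 N, if the wrist force passes 120 N, or if a joint passes its speed limit or range.

## Working session

There is one attempt and no reset: what is moved stays moved. The work goes in short steps, Python scripts to look and compute and a tool call to move; the robot and the scene stay as the last step left them, time stands still between calls to the robot, and variables do not carry over. Pictures are saved under pics/ and viewed, at most 10 in all, crops included, and the job is handed in when it is done.

Besides the shell and the picture viewer there is one more tool, called after "Request:" as name([rows], argument=value, ...), one row to a line, values as JSON. drive_tool: Moves the arm, as the interface text tells. Its arguments: {"type":"object","properties":{"plan":{"type":"array","items":{"type":"object","properties":{"x":{"type":"number"},"y":{"type":"number"},"z":{"type":"number"},"ax":{"type":"number"},"ay":{"type":"number"},"az":{"type":"number"},"hand":{"type":"number"}}}},"grip_force":{"type":"number"}},"required":["plan"]}

```bash
ls; mkdir -p pics; python3 - <<'E'
from rig import monitor, imaging, r
import cv2
print(monitor.sense())
for n in ("top","side"):
    im=imaging.grab_frame(n); cv2.imwrite(f"pics/{n}0.png",im[:,:,::-1])
    c=imaging.camera_info(n); print(n,c)
E
```

```text
pics
{'clock': 0.0, 'qpos': array([ 1.21158501e+00,  3.53647808e-01,  1.63417028e+00,  1.37447355e-05,
        1.15520065e+00, -2.40792595e-03]), 'qvel': array([-2.21087775e-04,  1.10211341e-03,  1.31205108e-03,  2.27167155e-05,
        2.90921629e-04, -1.99964606e-03]), 'joint_efforts': array([-5.09392703e-03, -6.05240107e+01, -3.42066514e+01, -4.03397289e-04,
        9.28765250e-03, -2.09742257e-05]), 'eef_pos': array([218.12602108, 585.16994508, 230.54643218]), 'tcp_rot': array([-3.14016660e+00, -1.60006763e-05,  2.78478370e+00]), 'contact_force': array([-0.25947793, -0.37292295, -0.36151937]), 'wrist_torque': array([ 0.02072269, -0.00366723, -0.01960685]), 'grasp_force': 0.0, 'opening': 0.9984052095186926}
top {'mtx': array([[616.68794064,   0.        , 312.31661469],
       [  0.        , 616.68794064, 236.19059437],
       [  0.        ,   0.        ,   1.        ]]), 'dist': array([-0.02612388,  0.        ,  0.        ,  0.        ,  0.        ]), 'R': array([[-0.01383238, -0.9998547 ,  0.00996243],
       [-0.9947013 ,  0.01274463, -0.10201417],
       [ 0.10187238, -0.01132074, -0.99473306]]), 't': array([  20.20304642,  541.61890244, 1078.26266292])}
side {'mtx': array([[464.62148531,   0.        , 314.94428087],
       [  0.        , 464.62148531, 246.84914598],
       [  0.        ,   0.        ,   1.        ]]), 'dist': array([-0.03060785,  0.        ,  0.        ,  0.        ,  0.        ]), 'R': array([[ 8.06024759e-01, -5.91881434e-01, -6.75236612e-04],
       [-3.29609790e-01, -4.47914813e-01, -8.31101502e-01],
       [ 4.91611100e-01,  6.70110953e-01, -5.56120344e-01]]), 't': array([-395.43991328,  275.05156463,  618.93270523])}
```

View pics/top0.png

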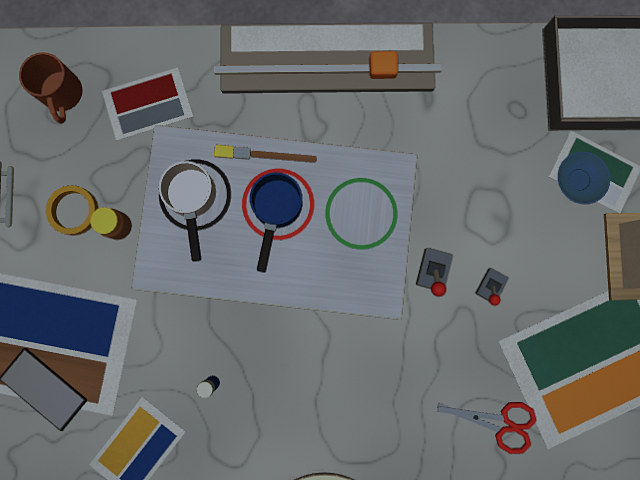

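View pics/side0.png

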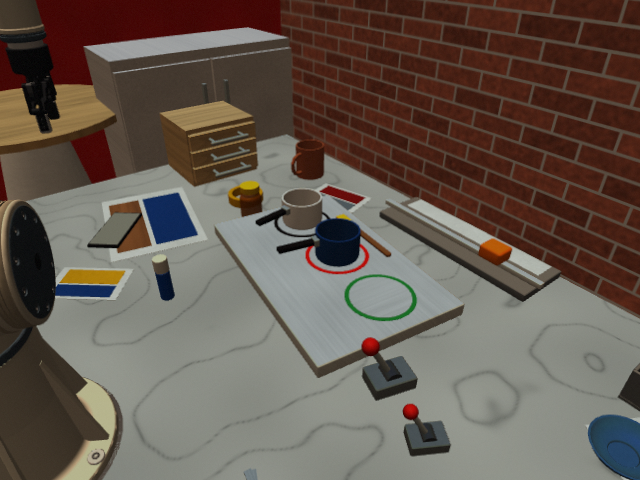

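Top view: the plate carries the black ring at the left (195,193) with the white pot, the red ring in the middle (278,203) with the blue pot, and an empty green ring at (361,213). Pot handles point down, towards the robot, with ends near (196,258) and (263,268). The jar is at (107,222).

There are two switch candidates: A at (435,268) and B at (491,285). A is visibly larger and stands next to the plate end, so A is the one meant. I'll measure next and confirm A in a crop.

```bash
cat > h.py <<'E'
from rig import monitor, imaging, r
import cv2, numpy as np
from scipy.optimize import least_squares
def ray(n,px):
    c=imaging.camera_info(n); u=cv2.undistortPoints(np.float64(px).reshape(-1,1,2),c["mtx"],c["dist"]).reshape(-1,2)
    d=np.c_[u,np.ones(len(u))]@c["R"]; return -c["R"].T@c["t"], d/np.linalg.norm(d,axis=1)[:,None]
def plane(n,px,z):
    o,d=ray(n,px); return (o+d*((z-o[2])/d[:,2])[:,None])[:,:2]
def circ(p,R=None):
    c0=p.mean(0)
    if R: f=lambda v:np.hypot(*(p-v[:2]).T)-R; s=least_squares(f,c0,loss="soft_l1",f_scale=1.)
    else: f=lambda v:np.hypot(*(p-v[:2]).T)-v[2]; s=least_squares(f,[*c0,60],loss="soft_l1",f_scale=1.)
    return s.x, np.sqrt(np.median(s.fun**2))
def mask(im,lo,hi,box):
    h=cv2.cvtColor(im,cv2.COLOR_RGB2HSV); m=cv2.inRange(h,lo,hi); b=np.zeros_like(m); x0,y0,x1,y1=box; b[y0:y1,x0:x1]=255
    return m&b
def pts(m): return np.argwhere(m>0)[:,::-1].astype(float)
def big(m):
    c=max(cv2.findContours(m,cv2.RETR_EXTERNAL,cv2.CHAIN_APPROX_NONE)[0],key=cv2.contourArea); return c.reshape(-1,2).astype(float)
def pot(im,lo,hi,box,hbox):
    """pot centre (rim, z=95) and handle direction (z=85)"""
    m=cv2.morphologyEx(mask(im,lo,hi,box),cv2.MORPH_OPEN,np.ones((5,5)))
    p=plane("top",big(m),95); o=ray("top",[[0,0]])[0][:2]
    c=p.mean(0)
    for _ in range(3):
        a=(p-c)@((c-o)/np.linalg.norm(c-o)); c,e=circ(p[a>-5],45)
    hm=mask(im,(0,0,0),(180,255,60),hbox); q=plane("top",big(hm),85)
    vx,vy,x,y=cv2.fitLine(q.astype(np.float32),cv2.DIST_L2,0,.01,.01).ravel()
    d=np.array([vx,vy]); d*=np.sign(d@(np.array([x,y])-c)); s=(q-c)@d
    off=np.cross(d,np.array([x,y])-c)
    return c,e,d,off,s.min(),s.max()
E
python3 -W ignore - <<'E'
from h import *
im=cv2.cvtColor(cv2.imread("pics/top0.png"),cv2.COLOR_BGR2RGB); si=cv2.cvtColor(cv2.imread("pics/side0.png"),cv2.COLOR_BGR2RGB)
np.set_printoptions(precision=1,suppress=True)
print("cam",ray("top",[[0,0]])[0])
g=mask(im,(45,80,40),(85,255,255),(310,170,410,255)); print("green",circ(plane("top",pts(g),35)))
rd=mask(im,(0,150,90),(8,255,255),(235,160,325,245))|mask(im,(172,150,90),(180,255,255),(235,160,325,245)); print("red",circ(plane("top",pts(rd),35)))
bk=mask(im,(0,0,0),(180,255,50),(150,155,240,208)); print("black",circ(plane("top",pts(bk),35)))
b=pot(im,(105,120,20),(125,255,255),(240,165,312,235),(250,229,285,275)); print("blue",b)
w=pot(im,(0,0,75),(30,60,255),(158,158,218,216),(180,215,210,265)); print("white",w)
for n,bx,s in(("top",(415,240,460,300),im),("side",(350,325,400,365),si)):
    m=mask(s,(0,150,90),(8,255,255),bx)|mask(s,(172,150,90),(180,255,255),bx); print(n,cv2.minEnclosingCircle(big(m).astype(np.float32)),big(m).mean(0))
    k=cv2.moments(m,True); print(k["m10"]/k["m00"],k["m01"]/k["m00"])
hm=mask(im,(0,0,20),(180,110,95),(412,242,460,298)); hm=cv2.morphologyEx(hm,cv2.MORPH_OPEN,np.ones((3,3))); q=plane("top",big(hm),25); print("housing",cv2.minAreaRect(q.astype(np.float32)),len(q))
cr=np.hstack([cv2.resize(im[225:315,405:525],(480,360),interpolation=2),np.full((360,8,3),255,np.uint8)]) ; cv2.imwrite("pics/sw.png",cr[:,:,::-1])
v=im.copy(); v[hm>0]=(255,0,255); cv2.imwrite("pics/swm.png",cv2.resize(v[225:315,405:525],(480,360))[:,:,::-1])
cv2.imwrite("pics/sw.png",np.vstack([cv2.imread("pics/sw.png")[:,:480],])); 
E
```

```text
cam [ 429.2   25.5 1127.6]
green (array([581.9, -74.6,  60.9]), np.float64(1.8289938449499152))
red (array([600.7,  74.3,  60.9]), np.float64(1.6291200710644063))
black (array([620.5, 222.5,  59.7]), np.float64(2.0593758734877765))
blue (array([591.1,  68.5]), np.float64(1.9673206838885156), array([-1. ,  0.2], dtype=float32), array(-8.4), np.float64(45.53061177253862), np.float64(117.78713286049657))Traceback (most recent call last):
  File "<stdin>", line 9, in <module>
  File "h.py", line 23, in pot
    p=plane("top",big(m),95); o=ray("top",[[0,0]])[0][:2]
                  ~~~^^^
  File "h.py", line 19, in big
    c=max(cv2.findContours(m,cv2.RETR_EXTERNAL,cv2.CHAIN_APPROX_NONE)[0],key=cv2.contourArea); return c.reshape(-1,2).astype(float)
ValueError: max() iterable argument is empty
```

```bash
python3 -W ignore - <<'E'
from h import *
im=cv2.cvtColor(cv2.imread("pics/top0.png"),cv2.COLOR_BGR2RGB); h=cv2.cvtColor(im,cv2.COLOR_RGB2HSV)
print(h[200,240:314:2].tolist()); print(h[165:235:2,276].tolist()); print(h[188,154:236:2].tolist()); print(h[256,188:202].tolist());print(h[245,258:278].tolist())
print(h[268,412:456:2].tolist())
a=cv2.resize(im[150:280,145:325],(720,520),interpolation=2); cv2.imwrite("pics/c1.png",a[:,:,::-1])
a=cv2.resize(im[230:310,405:525],(720,480),interpolation=2); cv2.imwrite("pics/c2.png",a[:,:,::-1])
E
```

```text
[[106, 43, 149], [1, 182, 139], [1, 204, 144], [179, 116, 136], [106, 37, 145], [110, 230, 81], [96, 182, 7], [111, 196, 39], [110, 193, 87], [111, 189, 85], [110, 189, 85], [110, 189, 85], [111, 191, 84], [110, 198, 85], [110, 200, 84], [111, 192, 85], [110, 195, 85], [110, 198, 85], [110, 194, 84], [110, 195, 85], [110, 195, 85], [110, 195, 85], [110, 195, 85], [110, 195, 85], [110, 195, 85], [111, 192, 85], [110, 196, 82], [110, 191, 84], [110, 191, 84], [111, 194, 84], [109, 198, 80], [108, 56, 101], [108, 36, 143], [108, 35, 145], [106, 44, 144], [1, 228, 144], [1, 209, 143]]
[[107, 35, 140], [109, 34, 143], [1, 225, 144], [1, 203, 138], [107, 237, 85], [105, 157, 26], [108, 209, 28], [103, 191, 24], [111, 188, 92], [110, 191, 87], [110, 196, 86], [111, 193, 86], [111, 189, 85], [111, 188, 84], [110, 194, 84], [110, 192, 85], [110, 200, 84], [110, 193, 86], [110, 194, 84], [110, 191, 84], [110, 192, 85], [110, 191, 84], [110, 197, 83], [111, 197, 83], [110, 194, 84], [110, 191, 84], [111, 192, 85], [110, 195, 85], [111, 189, 81], [110, 198, 80], [30, 45, 51], [120, 32, 24], [109
[... 811 characters left out ...]
, [8, 34, 30], [0, 33, 31], [15, 139, 11], [108, 80, 16], [109, 36, 114]]
[[107, 34, 141], [109, 34, 143], [108, 34, 148], [108, 37, 139], [0, 0, 0], [0, 43, 24], [15, 34, 30], [165, 20, 26], [20, 28, 27], [0, 10, 25], [10, 28, 27], [8, 46, 22], [90, 23, 11], [109, 36, 77], [109, 34, 159], [108, 34, 149], [108, 35, 147], [109, 33, 147], [107, 35, 146], [107, 33, 146]]
[[95, 12, 127], [100, 12, 125], [95, 12, 126], [96, 10, 126], [20, 96, 16], [83, 29, 80], [108, 51, 85], [107, 56, 82], [126, 41, 31], [110, 62, 49], [113, 61, 50], [111, 68, 49], [108, 65, 47], [111, 54, 47], [109, 45, 45], [100, 36, 43], [105, 25, 41], [107, 55, 92], [105, 44, 81], [78, 11, 117], [90, 10, 127], [95, 12, 125]]
```

View pics/c1.png

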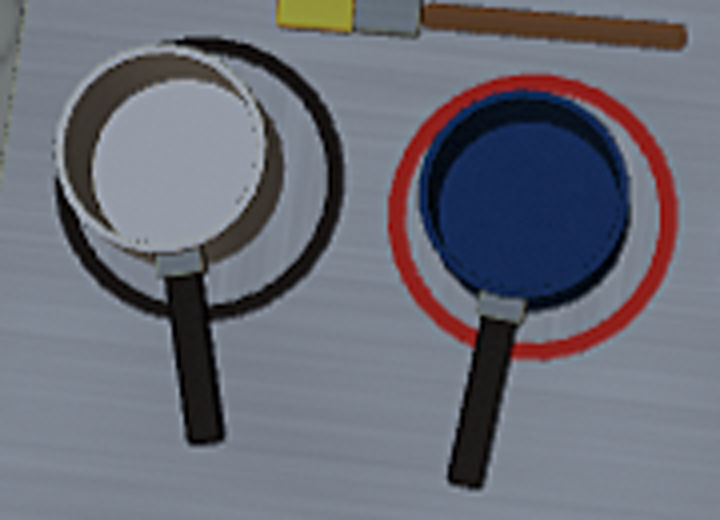

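View pics/c2.png

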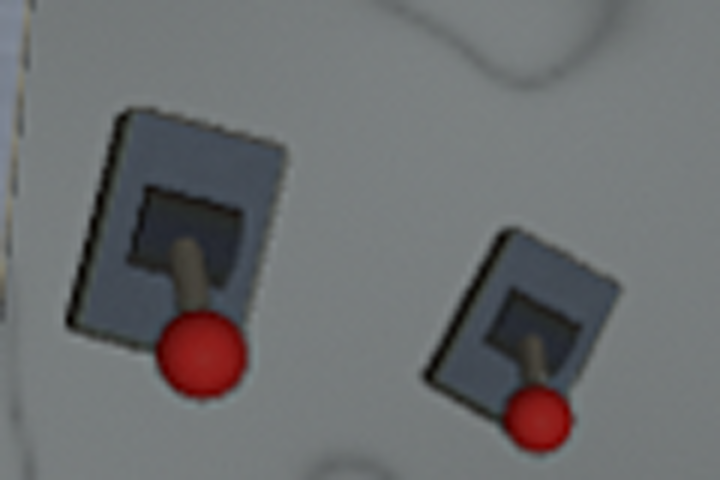

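Crop 1 shows the white pot rim centred at (185.2,186.9) and the blue rim at (276.1,198.8), with the handle edges clear. Crop 2 confirms A: its housing, with corners (426,248), (453,255) and (417,284), is about 1.4 times the size of B, and its ball is at (438.7,289.2). Next I compute coordinates and the first move.

```bash
cat >> h.py <<'E'
def local(p,R=None):
    "world target TCP -> shift in tool units (50mm)"
    from scipy.spatial.transform import Rotation as Ro
    s=monitor.sense(); Rt=Ro.from_euler("xyz",s["tcp_rot"])
    return Rt.inv().apply(np.array(p)-s["eef_pos"])/50
E
python3 -W ignore - <<'E'
from h import *
np.set_printoptions(precision=3,suppress=True)
O=np.array([145,150]);P=np.array([405,230])
for n,c,a,b in(("white",(161,147.5),(184,278),(206,440)),("blue",(524.5,195),(498,320),(466,486))):
    c=plane("top",[O+np.array(c)/4],95)[0]; q=plane("top",[O+np.array(a)/4,O+np.array(b)/4],85); d=q[1]-q[0]; d/=np.linalg.norm(d)
    g=q[1]-d*33  # 94 mm from axis
    print(n,c,"dir",d,"yaw",np.arctan2(-d[1],-d[0]),"dist",(q-c)@d,"off",np.cross(d,q[0]-c),"grasp",g, "c+94d",c+94*d)
q=plane("top",P+np.array([(130,112),(287,148),(75,325)])/6,25); print("housing",q, "x dir",np.arctan2(*(q[0]-q[2])[::-1]),np.arctan2(*(q[1]-q[0])[::-1]),np.linalg.norm(q[0]-q[2]),np.linalg.norm(q[1]-q[0]),"ctr",(q[1]+q[2])/2)
print("ball",plane("top",[P+np.array([202,355])/6],92))
o1,d1=ray("top",[P+np.array([202,355])/6]);o2,d2=ray("side",[(371,346)])
A=np.array([d1[0],-d2[0]]).T; k=np.linalg.lstsq(A,o2-o1,rcond=None)[0]; print(o1+d1[0]*k[0],o2+d2[0]*k[1])
E
```

```text
white [621.765 228.078] dir [-0.99  -0.139] yaw 0.13969478064422403 dist [ 55.209 125.072] off 0.5843937763826501 grasp [530.671 214.679] c+94d [528.68 214.99]
blue [599.444  74.149] dir [-0.981  0.195] yaw -0.1962509061730636 dist [ 53.34  125.068] off -1.781177454947409 grasp [509.49   93.848] c+94d [507.248  92.478]
housing [[ 516.915 -192.408]
 [ 505.467 -239.298]
 [ 453.479 -173.903]] x dir -0.28384496023523376 -1.8102438579222178 66.07984185241045 48.26652393420948 ctr [ 479.473 -206.6  ]
ball [[ 443.118 -197.188]]
[ 443.101 -196.908   93.304] [ 443.67  -197.346   93.406]
```

```bash
python3 -W ignore -c "
from h import *
print(local([508.4,93.2,150]))"
```

```text
[-8.87698577 -7.19081924  1.62178462]
```

Request:
drive_tool([
  {"x": -8.88,"y": -7.19,"z": 1.62,"az": -1.53,"hand": 45},
  {"x": -8.88,"y": -7.19,"z": 1.62,"az": -1.53,"hand": 45},
  {"x": -8.88,"y": -7.19,"z": 1.62,"az": -1.53,"hand": 45},
  {"x": -8.88,"y": -7.19,"z": 1.62,"az": -1.53,"hand": 45},
  {"x": -8.88,"y": -7.19,"z": 1.62,"az": -1.53,"hand": 45},
  {"x": -8.88,"y": -7.19,"z": 1.62,"az": -1.53,"hand": 45},
  {"x": -8.88,"y": -7.19,"z": 1.62,"az": -1.53,"hand": 45},
  {"x": -8.88,"y": -7.19,"z": 1.62,"az": -1.53,"hand": 45},
], grip_force=40)

```text
invalid input
```

```bash
python3 -W ignore -c "
from h import *
print(local([508.4,93.2,130]),monitor.sense()['tcp_rot'],monitor.sense()['eef_pos'])"
```

```text
[-8.87699064 -7.19030285  2.02178429] [-3.14030166e+00 -1.21844504e-05  2.78475238e+00] [218.14143342 585.23258    230.63040705]
```

Request:
drive_tool([
  {"x": -0.7,"y": -0.57,"z": 0.13,"ax": 0,"ay": 0,"az": -0.4,"hand": 45},
  {"x": -1.4,"y": -1.13,"z": 0.26,"ax": 0,"ay": 0,"az": -0.8,"hand": 45},
  {"x": -2.1,"y": -1.7,"z": 0.39,"ax": 0,"ay": 0,"az": -1.2,"hand": 45},
  {"x": -2.8,"y": -2.27,"z": 0.51,"ax": 0,"ay": 0,"az": -1.53,"hand": 45},
  {"x": -3.5,"y": -2.84,"z": 0.64,"ax": 0,"ay": 0,"az": -1.53,"hand": 45},
  {"x": -4.2,"y": -3.4,"z": 0.77,"ax": 0,"ay": 0,"az": -1.53,"hand": 45},
  {"x": -4.9,"y": -3.97,"z": 0.9,"ax": 0,"ay": 0,"az": -1.53,"hand": 45},
  {"x": -5.6,"y": -4.54,"z": 1.02,"ax": 0,"ay": 0,"az": -1.53,"hand": 45},
], grip_force=40)

```text
clock: 0.9
eef_pos: [401.8, 273.4, 179.9]
tcp_rot: [-3.141, -0.0, 2.945]
contact_force: [0.6, 0.3, 0.4]
opening: 0.529
grasp_force: 0.0
```

```bash
python3 -W ignore -c "
from h import *
print(local([508.4,93.2,130]),monitor.sense()['tcp_rot'],monitor.sense()['eef_pos'])"
```

```text
[-2.79420799 -3.11895201  0.9985163 ] [-3.14143876e+00 -1.27354434e-04  2.94530287e+00] [401.79492745 273.40718137 179.91960761]
```

Request:
drive_tool([
  {"x": -0.56,"y": -0.62,"z": 0.2,"ax": 0,"ay": 0,"az": 0,"hand": 45},
  {"x": -1.12,"y": -1.25,"z": 0.4,"ax": 0,"ay": 0,"az": 0,"hand": 45},
  {"x": -1.68,"y": -1.87,"z": 0.6,"ax": 0,"ay": 0,"az": 0,"hand": 45},
  {"x": -2.24,"y": -2.5,"z": 0.8,"ax": 0,"ay": 0,"az": 0,"hand": 45},
  {"x": -2.79,"y": -3.12,"z": 1.0,"ax": 0,"ay": 0,"az": 0,"hand": 45},
  {"x": -2.79,"y": -3.12,"z": 1.0,"ax": 0,"ay": 0,"az": 0,"hand": 45},
  {"x": -2.79,"y": -3.12,"z": 1.0,"ax": 0,"ay": 0,"az": 0,"hand": 45},
])

```text
clock: 1.6
eef_pos: [507.5, 94.1, 129.8]
tcp_rot: [-3.141, -0.001, 2.943]
contact_force: [-1.0, 0.3, -0.4]
opening: 0.526
grasp_force: 0.0
```

```bash
python3 -W ignore -c "
from h import *
print(local([508.4,93.2,61]),monitor.sense()['tcp_rot'],monitor.sense()['eef_pos'])
im=imaging.grab_frame('wrist'); cv2.imwrite('pics/w1.png',im[:,:,::-1])"
```

```text
[-0.02379677 -0.01416796  1.3751707 ] [-3.14129825e+00 -1.35624656e-03  2.94254690e+00] [507.46914397  94.13108641 129.75987369]
```

View pics/w1.png

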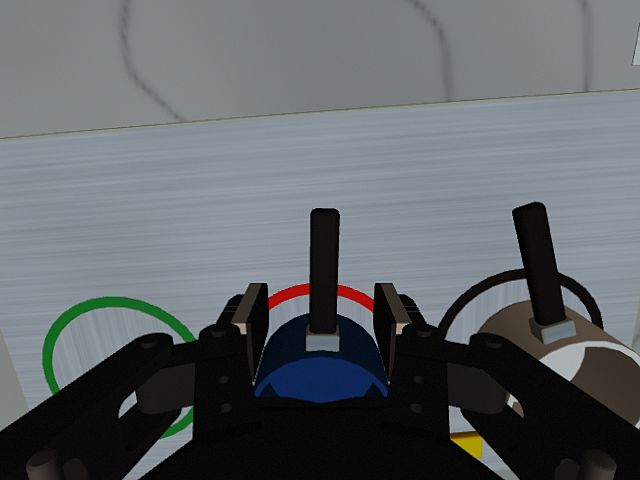

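Wrist view: the blue handle, x≈323 and vertical, lies midway between the pads (256 and 388), so the grasp is lined up. Descending and closing.

Request:
drive_tool([
  {"x": -0.02,"y": -0.01,"z": 0.4,"ax": 0,"ay": 0,"az": 0,"hand": 45},
  {"x": -0.02,"y": -0.01,"z": 0.8,"ax": 0,"ay": 0,"az": 0,"hand": 40},
  {"x": -0.02,"y": -0.01,"z": 1.15,"ax": 0,"ay": 0,"az": 0,"hand": 35},
  {"x": -0.02,"y": -0.01,"z": 1.37,"ax": 0,"ay": 0,"az": 0,"hand": 30},
  {"x": -0.02,"y": -0.01,"z": 1.37,"ax": 0,"ay": 0,"az": 0,"hand": 26},
  {"x": -0.02,"y": -0.01,"z": 1.37,"ax": 0,"ay": 0,"az": 0,"hand": 22},
  {"x": -0.02,"y": -0.01,"z": 1.37,"ax": 0,"ay": 0,"az": 0,"hand": 18},
  {"x": -0.02,"y": -0.01,"z": 1.37,"ax": 0,"ay": 0,"az": 0,"hand": 14},
])

```text
clock: 2.45
eef_pos: [509.2, 94.4, 62.7]
tcp_rot: [3.141, 0.001, 2.945]
contact_force: [-1.0, 0.3, 3.1]
opening: 0.177
grasp_force: 39.3
```

Request:
drive_tool([
  {"x": 0,"y": 0,"z": 0,"ax": 0,"ay": 0,"az": 0,"hand": 10},
  {"x": 0,"y": 0,"z": 0,"ax": 0,"ay": 0,"az": 0,"hand": 10},
  {"x": 0,"y": 0,"z": 0,"ax": 0,"ay": 0,"az": 0,"hand": 10},
  {"x": 0,"y": 0,"z": 0,"ax": 0,"ay": 0,"az": 0,"hand": 10},
])

```text
clock: 2.85
eef_pos: [508.9, 94.4, 62.3]
tcp_rot: [3.141, 0.001, 2.945]
contact_force: [-3.0, 1.0, 6.6]
opening: 0.176
grasp_force: 39.7
```

```bash
python3 -W ignore -c "
from h import *
s=monitor.sense();p=s['eef_pos'];print(p,s['tcp_rot'],s['contact_force'],s['wrist_torque'])
print(local([p[0]-17.5,p[1]-148.5,p[2]]))
im=imaging.grab_frame('wrist'); cv2.imwrite('pics/w2.png',im[:,:,::-1])
im=imaging.grab_frame('top'); cv2.imwrite('pics/t2.png',im[:,:,::-1])"
```

```text
[508.85949591  94.35120494  62.32487745] [3.14110136e+00 5.55100008e-04 2.94477296e+00] [-3.04021616  1.00572141  6.5980273 ] [0.22622335 0.22945407 0.00182674]
[-2.37544959e-01 -2.98110225e+00 -1.33274575e-03]
```

Request:
drive_tool([
  {"x": 0,"y": 0,"z": -0.025,"ax": 0,"ay": 0,"az": 0,"hand": 10},
  {"x": 0,"y": 0,"z": -0.025,"ax": 0,"ay": 0,"az": 0,"hand": 10},
])

```text
clock: 3.15
eef_pos: [508.8, 94.1, 63.1]
tcp_rot: [3.142, 0.0, 2.945]
contact_force: [1.5, 0.5, -1.2]
opening: 0.177
grasp_force: 38.9
```

```bash
python3 -W ignore -c "
from h import *
s=monitor.sense();p=s['eef_pos'];print(p,s['tcp_rot'],s['contact_force'],s['wrist_torque'])"
```

```text
[508.8023248   94.14275082  63.12705085] [3.14154073e+00 4.38932192e-04 2.94505042e+00] [ 1.49535142  0.53337765 -1.20342559] [ 0.06801736 -0.08002281  0.05753556]
```

Request:
drive_tool([
  {"x": -0.01,"y": -0.08,"z": 0,"ax": 0,"ay": 0,"az": 0,"hand": 10},
  {"x": -0.02,"y": -0.22,"z": 0,"ax": 0,"ay": 0,"az": 0,"hand": 10},
  {"x": -0.03,"y": -0.4,"z": 0,"ax": 0,"ay": 0,"az": 0,"hand": 10},
  {"x": -0.05,"y": -0.6,"z": 0,"ax": 0,"ay": 0,"az": 0,"hand": 10},
  {"x": -0.06,"y": -0.8,"z": 0,"ax": 0,"ay": 0,"az": 0,"hand": 10},
  {"x": -0.08,"y": -1.0,"z": 0,"ax": 0,"ay": 0,"az": 0,"hand": 10},
  {"x": -0.09,"y": -1.15,"z": 0,"ax": 0,"ay": 0,"az": 0,"hand": 10},
  {"x": -0.1,"y": -1.25,"z": 0,"ax": 0,"ay": 0,"az": 0,"hand": 10},
])

```text
clock: 3.95
eef_pos: [501.1, 31.0, 63.0]
tcp_rot: [-3.142, -0.0, 2.944]
contact_force: [-0.0, 2.1, -1.1]
opening: 0.176
grasp_force: 39.0
```

```bash
python3 -W ignore -c "
from h import *
s=monitor.sense();p=s['eef_pos'];print(p,s['tcp_rot'],s['contact_force'],s['wrist_torque'])
print(local([491.3,-54.3,63.1]))"
```

```text
[501.12086113  31.02635412  63.02585712] [-3.14154001e+00 -1.26634915e-04  2.94432221e+00] [-0.02636749  2.05076536 -1.08461096] [ 0.25713854 -0.03604262  0.19736199]
[-1.41860182e-01 -1.71192591e+00 -1.41069256e-03]
```

Request:
drive_tool([
  {"x": -0.01,"y": -0.15,"z": 0,"ax": 0,"ay": 0,"az": 0,"hand": 10},
  {"x": -0.03,"y": -0.4,"z": 0,"ax": 0,"ay": 0,"az": 0,"hand": 10},
  {"x": -0.06,"y": -0.7,"z": 0,"ax": 0,"ay": 0,"az": 0,"hand": 10},
  {"x": -0.08,"y": -1.0,"z": 0,"ax": 0,"ay": 0,"az": 0,"hand": 10},
  {"x": -0.1,"y": -1.25,"z": 0,"ax": 0,"ay": 0,"az": 0,"hand": 10},
  {"x": -0.12,"y": -1.48,"z": 0,"ax": 0,"ay": 0,"az": 0,"hand": 10},
  {"x": -0.14,"y": -1.63,"z": 0,"ax": 0,"ay": 0,"az": 0,"hand": 10},
  {"x": -0.14,"y": -1.69,"z": 0,"ax": 0,"ay": 0,"az": 0,"hand": 10},
])

```text
clock: 4.75
eef_pos: [491.7, -53.1, 63.0]
tcp_rot: [-3.142, 0.0, 2.944]
contact_force: [-0.0, 1.9, -1.1]
opening: 0.175
grasp_force: 39.1
```

```bash
python3 -W ignore -c "
from h import *
s=monitor.sense();p=s['eef_pos'];print(p,s['tcp_rot'],s['contact_force'],s['wrist_torque'])
print(local([491.3,-54.3,63.1]))
im=imaging.grab_frame('top'); cv2.imwrite('pics/t3.png',im[:,:,::-1]); w=imaging.grab_frame('side')
cv2.imwrite('pics/t3c.png',np.hstack([cv2.resize(im[150:290,300:440],(400,400)),cv2.resize(w[200:400,270:470],(400,400))])[:,:,::-1])"
```

```text
[491.65335914 -53.08085775  63.04545483] [-3.14158566e+00  6.04495177e-05  2.94427820e+00] [-0.04469997  1.86185995 -1.12195552] [ 0.18374172 -0.068028    0.17663103]
[ 0.00215006 -0.02529517 -0.00109086]
```

View pics/t3c.png

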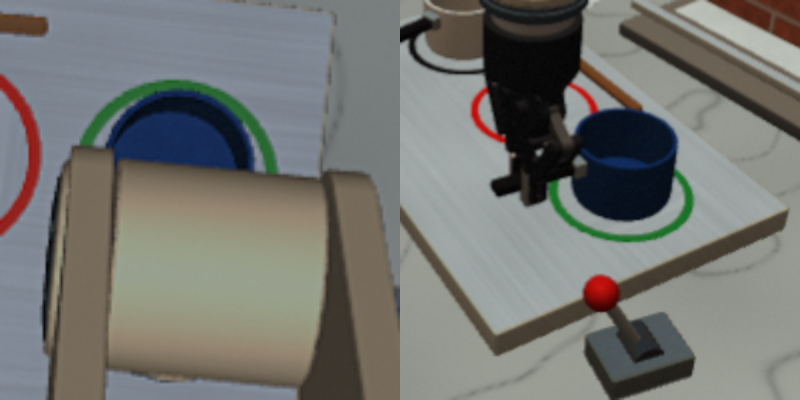

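Crop: in the side view (right half) the blue pot stands flat inside the green ring, perhaps a little off-centre. I'll measure it.

```bash
cat >> h.py <<'E'
def sidepot(im,lo,hi,box,gap=6):
    "pot base centre from lower outline in side view"
    m=cv2.morphologyEx(mask(im,lo,hi,box),cv2.MORPH_OPEN,np.ones((3,3))); c=big(m)
    x0,x1=c[:,0].min(),c[:,0].max(); L=np.array([(x,c[c[:,0]==x,1].max()) for x in np.arange(x0+gap,x1-gap)])
    L[:,1]+=.5
    return circ(plane("side",L,35),45), circ(plane("side",L,35))
E
python3 -W ignore - <<'E'
from h import *
np.set_printoptions(precision=2,suppress=True)
s=imaging.grab_frame("side"); cv2.imwrite("pics/s3.png",s[:,:,::-1]); t=imaging.grab_frame("top")
g=mask(s,(45,80,40),(85,255,255),(330,260,430,330)); print("green side",circ(plane("side",pts(g),35)))
print(sidepot(s,(100,100,0),(130,255,255),(340,250,430,322)))
s0=cv2.cvtColor(cv2.imread("pics/side0.png"),cv2.COLOR_BGR2RGB)
print("start",sidepot(s0,(100,100,0),(130,255,255),(318,215,362,275)))
b=mask(t,(100,120,20),(125,255,255),(325,165,400,205)); p=big(b); p=p[p[:,1]<200]; top=np.array([(x,p[p[:,0]==x,1].min()) for x in np.arange(p[:,0].min()+2,p[:,0].max()-1)])
print("rim top",circ(plane("top",top,95),45))
E
```

```text
green side (array([580.81, -74.65,  60.94]), np.float64(2.008301753271219))
((array([585.83, -68.4 ]), np.float64(0.6567932291899181)), (array([583.26, -71.96,  41.07]), np.float64(0.3541962795822805)))
start ((array([602.76,  79.46]), np.float64(0.6153898449553736)), (array([599.35,  73.93,  38.97]), np.float64(0.5708527931963232)))
rim top (array([581.75, -71.72]), np.float64(0.2884639181206481))
```

Request:
drive_tool([
  {"x": 0,"y": -0.03,"z": 0,"ax": 0,"ay": 0,"az": 0,"hand": 10},
  {"x": 0,"y": -0.05,"z": 0,"ax": 0,"ay": 0,"az": 0,"hand": 10},
  {"x": 0,"y": -0.05,"z": 0,"ax": 0,"ay": 0,"az": 0,"hand": 10},
  {"x": 0,"y": -0.05,"z": 0,"ax": 0,"ay": 0,"az": 0,"hand": 20},
  {"x": 0,"y": -0.05,"z": 0,"ax": 0,"ay": 0,"az": 0,"hand": 32},
  {"x": 0,"y": -0.05,"z": 0,"ax": 0,"ay": 0,"az": 0,"hand": 45},
  {"x": 0,"y": -0.05,"z": 0,"ax": 0,"ay": 0,"az": 0,"hand": 45},
])

```text
clock: 5.65
eef_pos: [491.2, -54.8, 63.1]
tcp_rot: [-3.142, 0.0, 2.945]
contact_force: [-0.4, 0.1, -0.1]
opening: 0.525
grasp_force: 0.0
```

Request:
drive_tool([
  {"x": 0,"y": 0,"z": -0.3,"ax": 0,"ay": 0,"az": 0,"hand": 45},
  {"x": 0,"y": 0,"z": -0.8,"ax": 0,"ay": 0,"az": 0,"hand": 45},
  {"x": 0,"y": 0,"z": -1.5,"ax": 0,"ay": 0,"az": 0,"hand": 45},
  {"x": 0,"y": 0,"z": -1.9,"ax": 0,"ay": 0,"az": 0,"hand": 45},
  {"x": 0,"y": 0,"z": -1.9,"ax": 0,"ay": 0,"az": 0,"hand": 45},
])

```text
clock: 6.15
eef_pos: [493.1, -55.0, 160.8]
tcp_rot: [3.141, 0.005, 2.945]
contact_force: [1.1, -0.2, -0.5]
opening: 0.531
grasp_force: 0.0
```

```bash
python3 -W ignore -c "
from h import *
s=monitor.sense();print(s['eef_pos'],s['tcp_rot'])
print(local([529.7,214.8,150]))"
```

```text
[493.11578205 -54.99650432 160.8424152 ] [3.14115889 0.00528082 2.94493299]
[0.33789441 5.43479537 0.21742437]
```

Request:
drive_tool([
  {"x": 0.04,"y": 0.68,"z": 0.02,"ax": 0,"ay": 0,"az": -0.4,"hand": 45},
  {"x": 0.08,"y": 1.36,"z": 0.04,"ax": 0,"ay": 0,"az": -0.8,"hand": 45},
  {"x": 0.13,"y": 2.04,"z": 0.07,"ax": 0,"ay": 0,"az": -1.2,"hand": 45},
  {"x": 0.17,"y": 2.72,"z": 0.1,"ax": 0,"ay": 0,"az": -1.6,"hand": 45},
  {"x": 0.21,"y": 3.4,"z": 0.13,"ax": 0,"ay": 0,"az": -2.0,"hand": 45},
  {"x": 0.25,"y": 4.08,"z": 0.16,"ax": 0,"ay": 0,"az": -2.4,"hand": 45},
  {"x": 0.3,"y": 4.76,"z": 0.19,"ax": 0,"ay": 0,"az": -2.8,"hand": 45},
  {"x": 0.34,"y": 5.43,"z": 0.22,"ax": 0,"ay": 0,"az": -3.21,"hand": 45},
])

```text
clock: 6.95
eef_pos: [526.9, 216.1, 145.7]
tcp_rot: [-3.141, -0.001, -3.0]
contact_force: [0.8, 0.1, 0.6]
opening: 0.529
grasp_force: 0.0
```

Request:
drive_tool([
  {"x": 0,"y": 0,"z": 0,"ax": 0,"ay": 0,"az": 0,"hand": 45},
  {"x": 0,"y": 0,"z": 0,"ax": 0,"ay": 0,"az": 0,"hand": 45},
])

```text
clock: 7.15
eef_pos: [526.7, 215.0, 145.8]
tcp_rot: [-3.141, -0.002, -3.001]
contact_force: [0.2, 0.4, -0.0]
opening: 0.528
grasp_force: 0.0
```

```bash
python3 -W ignore - <<'E'
from h import *
np.set_printoptions(precision=3,suppress=True)
s=monitor.sense();print(s['eef_pos'],s['tcp_rot'])
print(local([529.7,214.8,63]))
im=imaging.grab_frame('wrist'); t=imaging.grab_frame('top')
cv2.imwrite('pics/w4.png',np.hstack([cv2.resize(im,(480,360)),cv2.resize(t[160:290,310:420],(305,360))])[:,:,::-1])
m=mask(im,(0,0,0),(180,255,60),(290,180,400,260)); q=plane("wrist",pts(m),85); vx,vy,x,y=cv2.fitLine(q.astype(np.float32),cv2.DIST_L2,0,.01,.01).ravel(); print("handle line",np.arctan(vy/vx),y+(529.7-x)*vy/vx)
b=cv2.morphologyEx(mask(t,(105,120,20),(125,255,255),(325,165,400,250)),cv2.MORPH_OPEN,np.ones((3,3))); p=big(b); top=np.array([(x,p[p[:,0]==x,1].min()) for x in np.arange(p[:,0].min()+2,p[:,0].max()-1)])
print("blue rim",circ(plane("top",top,95),45))
E
```

```text
[526.713 215.005 145.807] [-3.141 -0.002 -3.001]
[-0.062 -0.011  1.656]
handle line 0.13651451 214.58595
blue rim (array([579.789, -75.931]), np.float64(1.684710663473579))
```

View pics/w4.png

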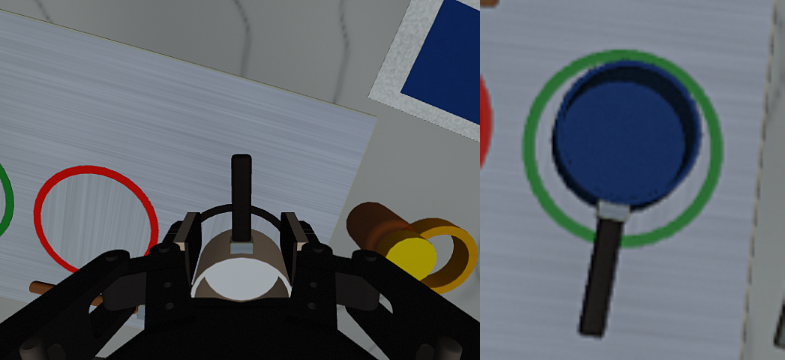

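Left: the white handle (x≈241) is midway between the pads (196 and 285), and the jar is well clear. Right: the blue pot stands free and wholly inside the green ring. Grasping white.

Request:
drive_tool([
  {"x": -0.05,"y": -0.01,"z": 0.5,"ax": 0,"ay": 0,"az": 0,"hand": 45},
  {"x": -0.05,"y": -0.01,"z": 1.0,"ax": 0,"ay": 0,"az": 0,"hand": 40},
  {"x": -0.05,"y": -0.01,"z": 1.4,"ax": 0,"ay": 0,"az": 0,"hand": 35},
  {"x": -0.05,"y": -0.01,"z": 1.64,"ax": 0,"ay": 0,"az": 0,"hand": 30},
  {"x": -0.05,"y": -0.01,"z": 1.64,"ax": 0,"ay": 0,"az": 0,"hand": 26},
  {"x": -0.05,"y": -0.01,"z": 1.64,"ax": 0,"ay": 0,"az": 0,"hand": 22},
  {"x": -0.05,"y": -0.01,"z": 1.64,"ax": 0,"ay": 0,"az": 0,"hand": 18},
  {"x": -0.05,"y": -0.01,"z": 1.64,"ax": 0,"ay": 0,"az": 0,"hand": 14},
])

```text
clock: 8.05
eef_pos: [530.8, 215.1, 66.2]
tcp_rot: [3.141, 0.002, -3.002]
contact_force: [-0.9, 0.4, 1.9]
opening: 0.175
grasp_force: 39.2
```

Request:
drive_tool([
  {"x": 0,"y": 0,"z": 0,"ax": 0,"ay": 0,"az": 0,"hand": 10},
  {"x": 0,"y": 0,"z": 0,"ax": 0,"ay": 0,"az": 0,"hand": 10},
  {"x": 0,"y": 0,"z": 0,"ax": 0,"ay": 0,"az": 0,"hand": 10},
])

```text
clock: 8.35
eef_pos: [530.6, 215.0, 65.8]
tcp_rot: [3.141, 0.001, -3.002]
contact_force: [-2.2, 0.6, 8.0]
opening: 0.178
grasp_force: 39.7
```

```bash
python3 -W ignore -c "
from h import *
s=monitor.sense();p=s['eef_pos'];print(p,s['tcp_rot'],s['contact_force'],s['wrist_torque'])
print(local([p[0]-21.8,p[1]-153.8,p[2]]))"
```

```text
[530.5523505  215.03097117  65.84777555] [ 3.14119857e+00  1.29333954e-03 -3.00186946e+00] [-2.15040688  0.61670481  8.04196521] [0.13931683 0.25109619 0.05801206]
[ 8.60141771e-01 -2.98530114e+00 -2.28890878e-03]
```

Request:
drive_tool([
  {"x": 0,"y": 0,"z": -0.03,"ax": 0,"ay": 0,"az": 0,"hand": 10},
  {"x": 0,"y": 0,"z": -0.03,"ax": 0,"ay": 0,"az": 0,"hand": 10},
  {"x": 0,"y": 0,"z": -0.03,"ax": 0,"ay": 0,"az": 0,"hand": 10},
])

```text
clock: 8.65
eef_pos: [530.0, 214.7, 66.3]
tcp_rot: [-3.142, -0.0, -3.002]
contact_force: [1.0, 0.3, -2.6]
opening: 0.177
grasp_force: 39.1
```

```bash
python3 -W ignore -c "
from h import *
s=monitor.sense();p=s['eef_pos'];print(p,s['tcp_rot'],s['contact_force'],s['wrist_torque'])
t=imaging.grab_frame('top');cv2.imwrite('pics/t5.png',t[:,:,::-1])
m=cv2.morphologyEx(mask(t,(100,15,150),(115,40,255),(160,165,215,215)),cv2.MORPH_OPEN,np.ones((3,3)));c=big(m);print('floor',cv2.minAreaRect(c.astype(np.float32)))
t0=cv2.imread('pics/top0.png')[:,:,::-1].copy();m=cv2.morphologyEx(mask(t0,(100,15,150),(115,40,255),(160,165,215,215)),cv2.MORPH_OPEN,np.ones((3,3)));c=big(m);print('floor0',cv2.minAreaRect(c.astype(np.float32)))
"
```

```text
[530.03599612 214.65972663  66.34146143] [-3.14152811e+00 -3.78252249e-05 -3.00194408e+00] [ 1.01446153  0.33460185 -2.62365845] [ 0.24378405 -0.25915553  0.13573593]
floor ((202.43301391601562, 182.6521453857422), (32.635135650634766, 15.866805076599121), 64.35899353027344)
floor0 ((189.5, 191.0), (42.0, 41.0), 90.0)
```

Request:
drive_tool([
  {"x": 0.02,"y": -0.07,"z": 0.005,"ax": 0,"ay": 0,"az": 0,"hand": 10},
  {"x": 0.06,"y": -0.22,"z": 0.005,"ax": 0,"ay": 0,"az": 0,"hand": 10},
  {"x": 0.12,"y": -0.42,"z": 0.005,"ax": 0,"ay": 0,"az": 0,"hand": 10},
  {"x": 0.18,"y": -0.62,"z": 0.005,"ax": 0,"ay": 0,"az": 0,"hand": 10},
  {"x": 0.24,"y": -0.82,"z": 0.005,"ax": 0,"ay": 0,"az": 0,"hand": 10},
  {"x": 0.3,"y": -1.02,"z": 0.005,"ax": 0,"ay": 0,"az": 0,"hand": 10},
  {"x": 0.34,"y": -1.18,"z": 0.005,"ax": 0,"ay": 0,"az": 0,"hand": 10},
  {"x": 0.36,"y": -1.25,"z": 0.005,"ax": 0,"ay": 0,"az": 0,"hand": 10},
])

```text
clock: 9.5
eef_pos: [520.7, 149.2, 66.3]
tcp_rot: [-3.141, -0.0, -3.003]
contact_force: [0.5, 2.6, -1.2]
opening: 0.175
grasp_force: 39.2
```

```bash
python3 -W ignore -c "
from h import *
s=monitor.sense();p=s['eef_pos'];print(p,s['tcp_rot'],s['contact_force'],s['wrist_torque'])
print(local([508.5,60.7,66.2]))"
```

```text
[520.70316711 149.19537296  66.2791472 ] [-3.14146394e+00 -3.43969687e-04 -3.00283012e+00] [ 0.50193929  2.59628101 -1.21725937] [ 0.35374504 -0.05934693  0.29188996]
[ 0.48652625 -1.71913646  0.00197156]
```

Request:
drive_tool([
  {"x": 0.04,"y": -0.15,"z": 0,"ax": 0,"ay": 0,"az": 0,"hand": 10},
  {"x": 0.11,"y": -0.4,"z": 0,"ax": 0,"ay": 0,"az": 0,"hand": 10},
  {"x": 0.2,"y": -0.7,"z": 0,"ax": 0,"ay": 0,"az": 0,"hand": 10},
  {"x": 0.28,"y": -1.0,"z": 0,"ax": 0,"ay": 0,"az": 0,"hand": 10},
  {"x": 0.36,"y": -1.27,"z": 0,"ax": 0,"ay": 0,"az": 0,"hand": 10},
  {"x": 0.43,"y": -1.52,"z": 0,"ax": 0,"ay": 0,"az": 0,"hand": 10},
  {"x": 0.48,"y": -1.67,"z": 0,"ax": 0,"ay": 0,"az": 0,"hand": 10},
  {"x": 0.49,"y": -1.72,"z": 0,"ax": 0,"ay": 0,"az": 0,"hand": 10},
])

```text
clock: 10.3
eef_pos: [508.3, 60.7, 66.3]
tcp_rot: [-3.142, -0.0, -3.003]
contact_force: [-1.2, 2.8, -0.9]
opening: 0.177
grasp_force: 39.3
```

Request:
drive_tool([
  {"x": 0,"y": 0,"z": 0,"ax": 0,"ay": 0,"az": 0,"hand": 10},
])

```text
clock: 10.4
eef_pos: [508.3, 61.2, 66.2]
tcp_rot: [-3.141, -0.001, -3.003]
contact_force: [-1.5, -0.8, -0.0]
opening: 0.172
grasp_force: 39.4
```

```bash
python3 -W ignore - <<'E'
from h import *
np.set_printoptions(precision=2,suppress=True)
s=monitor.sense();p=s['eef_pos'];print(p,s['tcp_rot'],s['contact_force'],local([508.5,60.7,66.2]))
t=imaging.grab_frame("top");si=imaging.grab_frame("side")
cv2.imwrite('pics/t6c.png',np.hstack([cv2.resize(t[150:290,220:360],(400,400)),cv2.resize(si[180:340,250:410],(400,400))])[:,:,::-1])
E
```

```text
[508.31  61.2   66.24] [-3.14 -0.   -3.  ] [-1.47 -0.81 -0.03] [-0.   -0.01  0.  ]
```

View pics/t6c.png

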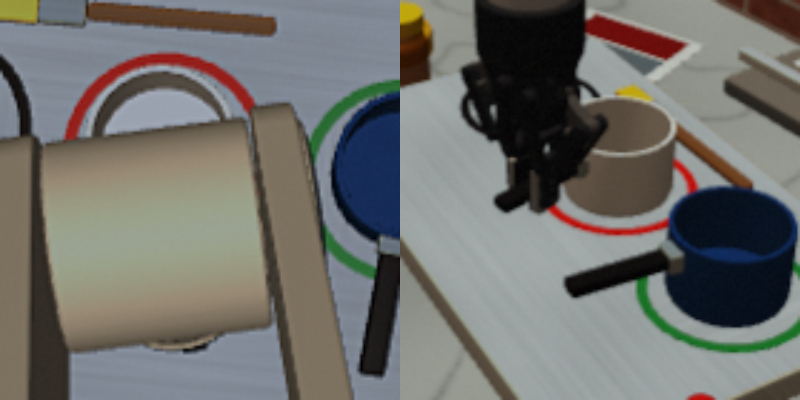

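The side view shows the white pot flat and centred in the red ring. Release, then rise.

Request:
drive_tool([
  {"x": 0,"y": 0,"z": 0,"ax": 0,"ay": 0,"az": 0,"hand": 20},
  {"x": 0,"y": 0,"z": 0,"ax": 0,"ay": 0,"az": 0,"hand": 32},
  {"x": 0,"y": 0,"z": 0,"ax": 0,"ay": 0,"az": 0,"hand": 45},
  {"x": 0,"y": 0,"z": 0,"ax": 0,"ay": 0,"az": 0,"hand": 45},
  {"x": 0,"y": 0,"z": -0.3,"ax": 0,"ay": 0,"az": 0,"hand": 45},
  {"x": 0,"y": 0,"z": -0.8,"ax": 0,"ay": 0,"az": 0,"hand": 45},
  {"x": 0,"y": 0,"z": -1.5,"ax": 0,"ay": 0,"az": 0,"hand": 45},
  {"x": 0,"y": 0,"z": -1.9,"ax": 0,"ay": 0,"az": 0,"hand": 45},
])

```text
clock: 11.3
eef_pos: [509.5, 61.9, 163.5]
tcp_rot: [-3.142, 0.002, -3.002]
contact_force: [0.2, 0.2, -1.0]
opening: 0.528
grasp_force: 0.0
```

```bash
python3 -W ignore -c "
from h import *
s=monitor.sense();print(s['eef_pos'],s['tcp_rot'],(2.886-2*np.pi-s['tcp_rot'][2])*180/np.pi/6)
print(local([396,-184.7,150]))"
```

```text
[509.48923752  61.90852134 163.50329434] [-3.14155599e+00  2.19403473e-03 -3.00194289e+00] -3.774287031981512
[ 2.93481327 -4.56819952  0.26379491]
```

Request:
drive_tool([
  {"x": 0.37,"y": -0.57,"z": 0,"ax": 0,"ay": 0,"az": 0.47,"hand": 30},
  {"x": 0.74,"y": -1.14,"z": 0,"ax": 0,"ay": 0,"az": 0.94,"hand": 20},
  {"x": 1.1,"y": -1.71,"z": 0,"ax": 0,"ay": 0,"az": 1.41,"hand": 10},
  {"x": 1.47,"y": -2.28,"z": 0.05,"ax": 0,"ay": 0,"az": 1.88,"hand": 0},
  {"x": 1.84,"y": -2.85,"z": 0.1,"ax": 0,"ay": 0,"az": 2.35,"hand": 0},
  {"x": 2.2,"y": -3.42,"z": 0.15,"ax": 0,"ay": 0,"az": 2.82,"hand": 0},
  {"x": 2.57,"y": -3.99,"z": 0.2,"ax": 0,"ay": 0,"az": 3.3,"hand": 0},
  {"x": 2.93,"y": -4.57,"z": 0.26,"ax": 0,"ay": 0,"az": 3.77,"hand": 0},
])

```text
clock: 12.1
eef_pos: [394.8, -186.0, 148.4]
tcp_rot: [-3.141, 0.001, 2.885]
contact_force: [1.0, -0.5, -0.0]
opening: -0.002
grasp_force: 0.0
```

Request:
drive_tool([
  {"x": 0,"y": 0,"z": 0,"ax": 0,"ay": 0,"az": 0,"hand": 0},
  {"x": 0,"y": 0,"z": 0,"ax": 0,"ay": 0,"az": 0,"hand": 0},
])

```text
clock: 12.3
eef_pos: [395.2, -185.3, 148.3]
tcp_rot: [3.141, 0.0, 2.885]
contact_force: [0.7, 1.5, 0.5]
opening: -0.001
grasp_force: 0.0
```

```bash
python3 -W ignore - <<'E'
from h import *
np.set_printoptions(precision=3,suppress=True)
s=monitor.sense();print(s['eef_pos'],s['tcp_rot'],s['opening'])
print(local([396,-184.7,84]))
t=imaging.grab_frame("top");si=imaging.grab_frame("side")
cv2.imwrite('pics/t7c.png',np.hstack([cv2.resize(t[150:310,220:460],(600,400),interpolation=2)])[:,:,::-1]); cv2.imwrite('pics/s7.png',si[:,:,::-1])
E
```

```text
[ 395.18  -185.277  148.308] [3.141 0.    2.885] -0.0010659676500613037
[-0.013  0.015  1.286]
```

View pics/t7c.png

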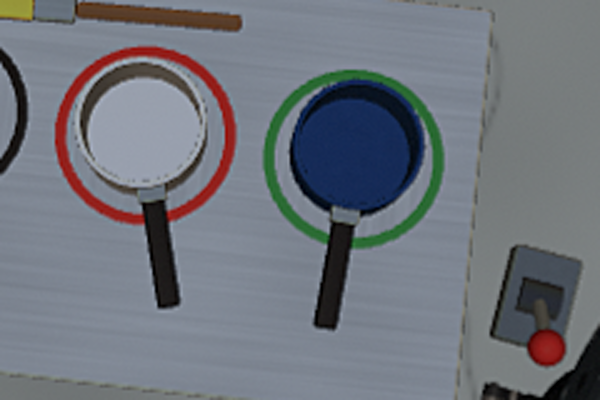

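Top view: the white pot stands inside the red ring and blue inside green, both released, and the switch is still off. Now lower beside the ball and push.

Request:
drive_tool([
  {"x": 0,"y": 0.01,"z": 0.5,"ax": 0,"ay": 0,"az": 0,"hand": 0},
  {"x": 0,"y": 0.01,"z": 1.0,"ax": 0,"ay": 0,"az": 0,"hand": 0},
  {"x": 0,"y": 0.01,"z": 1.28,"ax": 0,"ay": 0,"az": 0,"hand": 0},
  {"x": 0,"y": 0.01,"z": 1.28,"ax": 0,"ay": 0,"az": 0,"hand": 0},
  {"x": -0.2,"y": 0.01,"z": 1.28,"ax": 0,"ay": 0,"az": 0,"hand": 0},
  {"x": -0.4,"y": 0.01,"z": 1.28,"ax": 0,"ay": 0,"az": 0,"hand": 0},
  {"x": -0.6,"y": 0.01,"z": 1.28,"ax": 0,"ay": 0,"az": 0,"hand": 0},
  {"x": -0.8,"y": 0.01,"z": 1.28,"ax": 0,"ay": 0,"az": 0,"hand": 0},
])

```text
clock: 13.2
eef_pos: [435.5, -194.8, 84.9]
tcp_rot: [-3.141, 0.001, 2.887]
contact_force: [-1.1, 0.5, 0.4]
opening: -0.0
grasp_force: 0.8
```

```bash
python3 -W ignore -c "
from h import *
s=monitor.sense();print(s['eef_pos'],s['tcp_rot'],s['contact_force']);print(local([494.3,-210.4,84]))"
```

```text
[ 435.51090126 -194.84402004   84.90510758] [-3.14142090e+00  8.00469402e-04  2.88663184e+00] [-1.12536963  0.46333865  0.36867403]
[-1.2162245  -0.0045178   0.01907648]
```

Request:
drive_tool([
  {"x": -0.18,"y": 0,"z": 0,"ax": 0,"ay": 0,"az": 0,"hand": 0},
  {"x": -0.36,"y": 0,"z": 0,"ax": 0,"ay": 0,"az": 0,"hand": 0},
  {"x": -0.54,"y": 0,"z": 0,"ax": 0,"ay": 0,"az": 0,"hand": 0},
  {"x": -0.72,"y": 0,"z": 0,"ax": 0,"ay": 0,"az": 0,"hand": 0},
  {"x": -0.9,"y": 0,"z": 0,"ax": 0,"ay": 0,"az": 0,"hand": 0},
  {"x": -1.03,"y": 0,"z": 0,"ax": 0,"ay": 0,"az": 0,"hand": 0},
  {"x": -1.12,"y": 0,"z": 0,"ax": 0,"ay": 0,"az": 0,"hand": 0},
  {"x": -1.16,"y": 0,"z": 0,"ax": 0,"ay": 0,"az": 0,"hand": 0},
])

```text
clock: 14.0
eef_pos: [490.7, -209.2, 84.2]
tcp_rot: [3.142, -0.0, 2.886]
contact_force: [-1.6, 0.3, -0.3]
opening: -0.002
grasp_force: 0.4
```

Request:
drive_tool([
  {"x": -0.03,"y": 0,"z": 0,"ax": 0,"ay": 0,"az": 0,"hand": 0},
  {"x": -0.05,"y": 0,"z": 0,"ax": 0,"ay": 0,"az": 0,"hand": 0},
])

```text
clock: 14.2
eef_pos: [492.5, -209.7, 84.2]
tcp_rot: [3.142, -0.0, 2.886]
contact_force: [-1.4, -0.1, -0.0]
opening: 0.003
grasp_force: 0.5
```

No stop felt yet (only about 1.5 N), so I continue in small steps until the force rises.

Request:
drive_tool([
  {"x": -0.03,"y": 0,"z": 0,"ax": 0,"ay": 0,"az": 0,"hand": 0},
  {"x": -0.05,"y": 0,"z": 0,"ax": 0,"ay": 0,"az": 0,"hand": 0},
  {"x": -0.05,"y": 0,"z": 0,"ax": 0,"ay": 0,"az": 0,"hand": 0},
])

```text
clock: 14.5
eef_pos: [494.4, -210.3, 84.2]
tcp_rot: [3.142, -0.001, 2.886]
contact_force: [-3.6, -0.3, 1.1]
opening: -0.002
grasp_force: 2.1
```

Request:
drive_tool([
  {"x": -0.03,"y": 0,"z": 0,"ax": 0,"ay": 0,"az": 0,"hand": 0},
  {"x": -0.03,"y": 0,"z": 0,"ax": 0,"ay": 0,"az": 0,"hand": 0},
])

```text
clock: 14.7
eef_pos: [494.7, -210.3, 84.0]
tcp_rot: [3.141, -0.004, 2.886]
contact_force: [-8.3, 1.2, 6.0]
opening: 0.0
grasp_force: 4.5
```

The force rises at 494.5 mm, the predicted end stop. Backing off and rising.

Request:
drive_tool([
  {"x": 0.15,"y": 0,"z": 0,"ax": 0,"ay": 0,"az": 0,"hand": 0},
  {"x": 0.5,"y": 0,"z": 0,"ax": 0,"ay": 0,"az": 0,"hand": 0},
  {"x": 1.0,"y": 0,"z": -0.3,"ax": 0,"ay": 0,"az": 0,"hand": 0},
  {"x": 1.6,"y": 0,"z": -0.9,"ax": 0,"ay": 0,"az": 0,"hand": 0},
  {"x": 2.2,"y": 0,"z": -1.5,"ax": 0,"ay": 0,"az": 0,"hand": 0},
  {"x": 2.2,"y": 0,"z": -2.0,"ax": 0,"ay": 0,"az": 0,"hand": 0},
  {"x": 2.2,"y": 0,"z": -2.0,"ax": 0,"ay": 0,"az": 0,"hand": 0},
  {"x": 2.2,"y": 0,"z": -2.0,"ax": 0,"ay": 0,"az": 0,"hand": 0},
])

```text
clock: 15.5
eef_pos: [391.1, -183.5, 185.0]
tcp_rot: [-3.141, 0.003, 2.886]
contact_force: [-0.4, -0.5, 0.1]
opening: 0.001
grasp_force: 0.0
```

```bash
python3 -W ignore - <<'E'
from h import *
np.set_printoptions(precision=2,suppress=True)
t=imaging.grab_frame("top");si=imaging.grab_frame("side"); B=[]
for n,s,bx in(("top",t,(405,225,470,300)),("side",si,(350,320,430,400))):
    m=mask(s,(0,150,70),(8,255,255),bx)|mask(s,(172,150,70),(180,255,255),bx); B.append(big(m).mean(0)); print(n,B[-1])
print(plane("top",[B[0]],92),"expected 517.5 -216.5")
cv2.imwrite('pics/end.png',np.hstack([cv2.resize(t[140:310,80:500],(800,324),interpolation=2)])[:,:,::-1])
E
```

```text
top [449.18 245.21]
side [417.33 332.13]
[[ 516.95 -217.59]] expected 517.5 -216.5
```

View pics/end.png

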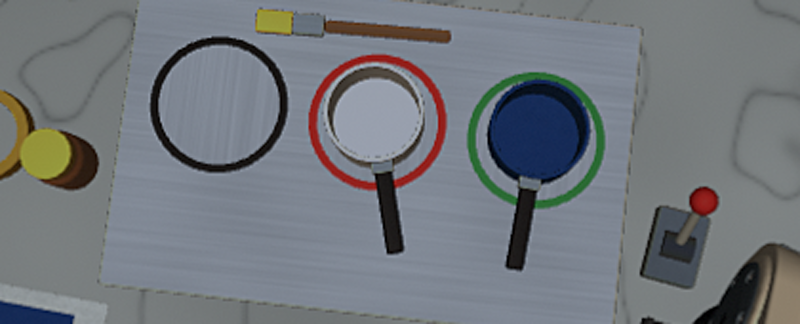

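The picture shows the lever fully over away from the robot, with the ball measured at (517,-218) against the expected (517,-217). White stands in red, blue in green, and the jar is upright.

```bash
python3 -c "
from rig import r
print(r.sign_off())"
```

```text
the job is handed in; nothing more can be done
None
```

The job is done and handed in at about 15.6 s: the blue pot is in the green ring, the white pot in the red ring, the larger switch was then flipped fully on, and the jar is still standing.

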